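# Open the stamp cabinet on the leather bench

### The job

Open the little bench cabinet with the tan-brown door: push the door in near its free edge so that its spring catch lets go and it pops ajar, then swing it wide open, to about a right angle, and leave it standing open. Leave the cabinet with the green door alone and shut.

Things in the scene. Friction and masses are not known exactly. Their poses are not given: they have to be found in the camera images.
- tan_door (a joint): Opening angle (rad) of the tan-brown door: 0 shut on its catch, positive swung out towards the robot (stop 1.75), negative pushed in (stop -0.06). A push of about 6 N on the spot moves it in; past -0.03 (4 mm) the catch is free; 10 N reaches the stop; as the pusher backs off, a damped spring takes it out to about 0.5 within 1 s. It stays where left (under 1 N moves it) and never catches again.
- tan_door_spot (a point): Centre of the 22 mm steel disc on the tan-brown door's front, the place to push: 155 mm above the table, 120 mm from the hinge axis, 25 mm from the free edge. Moves with the door; x axis square through the door, front to back, y along it to the hinge, z up. Door: upright panel 145 wide, 12 thick, from 12 to 187 mm above the table, no handle.
- tan_door_hinge (a point): On the upright hinge axis, 155 mm up, in the plane of the door's back face, at the cabinet's left (+y) side. Fixed; x axis into the cabinet, y along its front, away from the free edge. Plywood cabinet, fixed, 150 wide, 150 deep, 190 mm high; its front edges lie 10 mm behind the shut door's back. Ajar, there is a 50 mm gap behind the free edge, open from above.
- green_door (a joint): Opening angle (rad) of the green door on the other cabinet, which is otherwise the same, with its own push catch. It stands to the left or right of the tan-brown one, about 50 to 130 mm away, with its front also roughly towards the robot. Each cabinet's top has its door's colour. 0 = shut; it must stay shut.

How it is judged:
On the way, in this order (a step that is already met when the one before it is completed fails the run):
1. the tan-brown door is pushed in against its spring (value of joint tan_door below -0.012 rad), for 0.02 s.
2. its catch has let go and it stands ajar (value of joint tan_door between 0.2 and 1.2 rad), for 0.05 s.
At the end, for the whole second after the job is handed in: The tan-brown door stands still, open by at least 1.25 rad (72 degrees), and the green door is shut (below 0.05 rad) (value of joint tan_door above 1.25 rad and velocity of joint tan_door between -0.05 and 0.05 rad/s and value of joint green_door below 0.05 rad); the robot touches nothing.
It fails at once if the green door is pushed in or opened (value of joint green_door below -0.03 rad or value of joint green_door above 0.05 rad).
It also fails if it takes over 45 s, if anything falls off the work surface, if the arm or the gripper's body presses on something with over 40 N, if the wrist force passes 120 N, or if a joint passes its speed limit or range.

### The arm

A 6-joint arm with a two-finger parallel gripper is mounted at the origin on the work surface. World frame = base frame: x ahead of the robot, y to its left, z up, the work surface at z = 0. Lengths are in m, angles in rad, forces in N, time in s.
With the tool pointing down it reaches from about 0.275 to 0.75 m from the base axis. Payload 10.2 kg.
Tool frame: the origin (TCP) lies midway between the tips of the shut fingers; the grasp point (between the pads) lies 19 mm behind it; z points along the fingers, x is the direction in which the jaws open and shut, and the axes are right-handed (so a half turn about z gives the same grasp; the last joint's range is limited). The gripper opens to 88 mm and grips with 3 to 60 N. Pads are 18 mm wide; open, the fingers measure 123 mm over their backs; the gripper's body (75 mm by 187 mm) begins 45 mm behind the grasp point.
Start: joints at [0.924, 0.313, 1.498, -0, 1.331, -0.223], TCP at [0.216, 0.479, 0.213] pointing down, gripper open.
Joint ranges: [-2.94, 2.94], [-0.97, 2.17], [0.19, 2.56], [-1.23, 4.37], [0.02, 3.11], [-2.88, 2.88]. Speed limits (rad/s): [2.39, 2.39, 3.01, 3.14, 3.14, 3.14].

### API

Orientations are given as a unit quaternion [w, x, y, z].
In Python, from rig import get_obs, grab_frame, finish_job, boxes_of, place_of gives the robot as it stands.
- The arm moves only by the tool drive_tool, never from a script. Its argument "moves" is one flat list of numbers, 7 for each row, row after row: the shift along the tool's x, y, z in cm, then the turn, a rotation vector about the tool's x, y, z in rad, then the opening, from -1 (shut) to 1 (fully open). In form: [tx, ty, tz, ax, ay, az, gripper, tx, ty, tz, ax, ay, az, gripper, ...]. A call has 1 to 10 rows; each row shifts and turns the commanded pose from where the row before left it, along the tool's axes as they then stand; what a row does not reach is not made up. A row lasts 1/12 s, in which the tool goes at most 41.7 mm and 7.16 degrees, less where a joint would pass 70% of its speed; a pose out of reach is approached as far as the arm can. A call with a gripper value outside its range is refused whole. The fingers move at their own pace and stop on an object; "squeeze" is the grip in N (left out, the last holds). Time passes only in rows, so rows that do not move let the fingers close. It gives the time, the measured TCP pose, the force and the opening at its end, in the units of the state.
- get_obs(): the state, without advancing time (a new reading comes with each control period).
- grab_frame(name): name is "side" or "top" or "wrist"; returns a dict with "frame" (420x560x3 uint8, blue, green, red), "z_map" (420x560 float32, m along the optical axis (not along the pixel's ray), 0 where there is no reading), "K" (3x3 intrinsics, pixels), "k1" (the pictures are not rectified: a ray, as slopes to the right and down, at radius r is drawn at 1 + k1 r^2 times it, then the intrinsics apply), "R" (3x3) and "t" (3): a world point X has camera coordinates R X + t; the wrist camera has in their place "T_tool_cam" (4x4, takes a point from camera to tool coordinates, whose origin is the TCP and whose axes are the tool frame's). Camera axes: x right, y down, z forward; pixel columns grow to the right and rows downward; lengths in m; the calibration is good to about 2 mm. A picture is of the moment at which its call begins: read the wrist's pose just before it.
- finish_job(): hands the job in, once; it reports no verdict.
Trained networks look in the newest picture that a camera, given by its name, has taken for a name from the list of things; names that differ only in an ending like _2 or _b are one class to them, and where a whole thing is asked for, a point or a joint stands for the part that bears it (a point fixed in the world has none). Each returns a list of dicts, best first, with "confidence" (0 to 1); they miss things now and then, are a little off and sometimes report something else, mostly with a low value. They report only what shows in the picture. A call takes as long as a camera call.
- boxes_of(camera, thing): "centre" ([x, y, z] in m, in world coordinates, good to about 4 mm: the middle of the surface that is visible of it).
- place_of(camera, thing): "centre" ([x, y, z] in m, in world coordinates, good to about 4 mm: a listed point, or the origin of a listed thing).
The state is a dict: "t": time; "joint_positions": joint angles; "dq": joint speeds; "joint_efforts": joint torques, N m; "eef_pos": TCP position; "tcp_rot": TCP orientation; "wrist_force": force on the tool from outside, world axes, zero at the start; "torque": the same for the moment, N m; "grip_width": opening from 0.0 (shut) to 1.0 (fully open).
Only numpy, scipy, OpenCV 4.12 (cv2) and the standard library are available. Lean on these libraries where they do the work, as an engineer would, in place of code of your own. Each camera call takes 0.05 s, during which the arm holds its last target.

## Working session

There is one attempt and no reset: what is moved stays moved. The work goes in short steps, Python scripts to look and compute and a tool call to move; the robot and the scene stay as the last step left them, time stands still between calls to the robot, and variables do not carry over. Pictures are saved under pics/ and viewed, and the job is handed in when it is done.

Besides the shell and the picture viewer there is one more tool, called after ">>>" in YAML: its name, and indented under it one key for each argument. drive_tool: Moves the arm, as the interface text tells. Its arguments: {"type":"object","properties":{"moves":{"type":"array"},"squeeze":{"type":"number"}},"required":["moves"]}

```bash
mkdir -p pics; ls; python3 - <<'E'
from rig import *
import cv2
o=get_obs(); print(o)
for c in ("side","top"):
    f=grab_frame(c); cv2.imwrite(f"pics/{c}0.png",f["frame"])
    print(c,f["K"].tolist(),f["k1"],f["R"].tolist(),f["t"].tolist())
    for n in ("tan_door_spot","tan_door_hinge"): print(n,place_of(c,n))
    for n in ("tan_door","green_door"): print(n,boxes_of(c,n))
print(get_obs()["t"])
E
```

```text
pics
{'t': 0.0, 'joint_positions': array([ 9.23598169e-01,  3.13450891e-01,  1.49847350e+00, -4.91815456e-06,
        1.33099655e+00, -2.23406443e-01]), 'dq': array([-0.00128241, -0.00041818,  0.0007329 ,  0.00039738,  0.00077417,
       -0.0004446 ]), 'joint_efforts': array([ 7.49696683e-04, -4.02208185e+01, -2.52274328e+01,  6.95556169e-02,
        3.51542572e-02, -1.19596921e-04]), 'eef_pos': array([0.21572381, 0.47830889, 0.21214693]), 'tcp_rot': array([ 2.30036994e-04,  8.40005356e-01,  5.42577700e-01, -6.23038350e-04]), 'wrist_force': array([ 0.65795015, -0.03520452,  0.06136279]), 'torque': array([ 0.03608749, -0.01084452,  0.00613674]), 'grip_width': 0.9953008679702704}
side [[532.9608971543583, 0.0, 271.7396984214728], [0.0, 532.9608971543583, 211.81062266393687], [0.0, 0.0, 1.0]] -0.1296516036045885 [[-0.9274978303893331, -0.3735637921215229, 0.014066550354201245], [-0.29026006969538226, 0.6959354384017162, -0.6568279512300333], [0.235577729345351, -0.6132894575911106, -0.753909261545506]] [0.5682858538503883, 0.23733090539679236, 0.8403537002602985]
tan_door_spot [{'centre
[... 253 characters left out ...]
: 0.62}]
top [[388.74483290885075, 0.0, 278.6722613711212], [0.0, 388.74483290885075, 212.0800686315921], [0.0, 0.0, 1.0]] 0.0028474419725345057 [[-0.03148983370747395, -0.9994988096041884, 0.0032434507681955143], [-0.9700033871793229, 0.029777652462851748, -0.24126068945114562], [0.24104318956095014, -0.010743417222266129, -0.9704549241220182]] [0.004912003235358407, 0.625075859183564, 0.6424823248624726]
tan_door_spot [{'centre': [0.5591, -0.2121, 0.1571], 'confidence': 0.64}]
tan_door_hinge [{'centre': [0.5711, -0.0911, 0.1532], 'confidence': 0.68}]
tan_door [{'centre': [0.5559, -0.1602, 0.159], 'confidence': 0.89}]
green_door [{'centre': [0.5806, 0.1113, 0.1428], 'confidence': 0.59}]
0.5
```

View pics/side0.png

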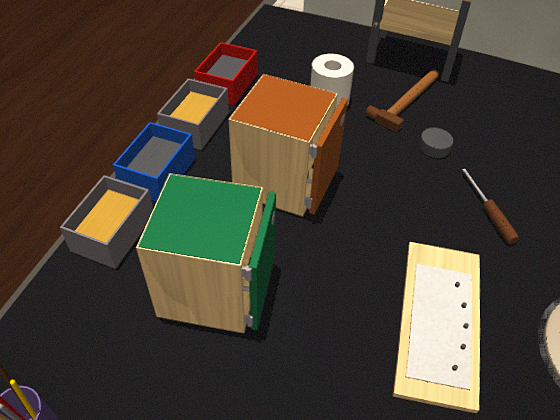

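View pics/top0.png

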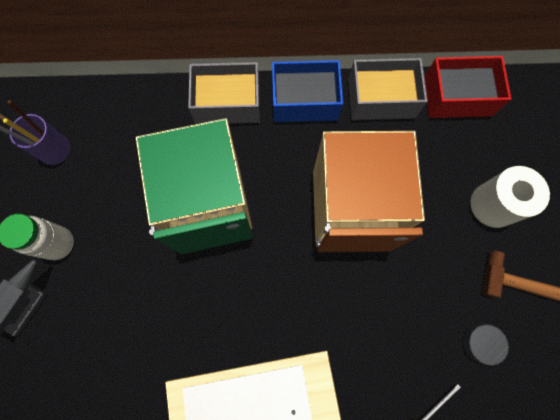

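The side and top views show the tan cabinet with its steel disc at about (400,239) in the top view. The green cabinet is to its left (+y). I'll refine the tan door plane with depth before moving.

```bash
cat > h.py <<'E'
from rig import *
import numpy as np, cv2
def cloud(f):
    K=f["K"];h,w=f["z_map"].shape
    u,v=np.meshgrid(np.arange(w),np.arange(h))
    p=np.stack([u,v],-1).reshape(-1,1,2).astype(float)
    n=cv2.undistortPoints(p,K,np.array([f["k1"],0,0,0.])).reshape(h,w,2)
    z=f["z_map"]; P=np.dstack([n[...,0]*z,n[...,1]*z,z])
    X=(P-f["t"])@f["R"]; X[z==0]=np.nan
    return X
E
python3 - <<'E'
from h import *
f=grab_frame("top"); X=cloud(f)
hsv=cv2.cvtColor(f["frame"],cv2.COLOR_BGR2HSV)
print(hsv[245,370],hsv[235,200])
for (u,v) in [(370,245),(400,239),(340,245),(370,232),(322,230),(418,233),(155,230),(240,215)]: print(u,v,X[v,u].round(3))
o=(hsv[...,0]>4)&(hsv[...,0]<16)&(hsv[...,1]>140)
m=o&(X[...,0]<0.59)&(X[...,0]>.5)&(X[...,1]<-.03)&(X[...,1]>-.3)&(X[...,2]<.178)&(X[...,2]>.06)
P=X[m];print(m.sum()); a=np.polyfit(P[:,1],P[:,0],1);print(a,np.std(P[:,0]-np.polyval(a,P[:,1])),P.min(0),P.max(0))
m=o&(X[...,2]>.178)&(X[...,2]<.2)&(X[...,1]<-.03)&(X[...,0]<.585); P=X[m];print(m.sum(),P.min(0),P.max(0))
print(np.percentile(P[:,1],[1,99]))
E
```

```text
[ 11 169  59] [ 71 139  44]
370 245 [ 0.556 -0.174  0.093]
400 239 [ 0.554 -0.207  0.158]
340 245 [ 0.557 -0.12   0.097]
370 232 [ 0.562 -0.153  0.186]
322 230 [ 0.58  -0.087  0.122]
418 233 [ 0.558 -0.227  0.187]
155 230 [0.578 0.182 0.174]
240 215 [0.595 0.047 0.187]
966
[0.01027713 0.55900284] 0.0056132711114510285 [ 0.55429988 -0.23089002  0.06037688] [ 0.58999428 -0.08831938  0.17794296]
977 [ 0.55465449 -0.23372268  0.17803248] [ 0.5849742  -0.08863006  0.19233652]
[-0.23118854 -0.09090042]
```

>>> drive_tool:
  moves: [0, 0, -1, 0, 0, -0.1, -1, 0, 0, -1, 0, 0, -0.1, -1, 0, 0, 0, 0, 0, -0.1, -1, 0, 0, 0, 0, 0, -0.1, -1, 0, 0, 0, 0, 0, -0.024, -1]

```text
t: 0.97
eef_pos: [0.2159, 0.4786, 0.2328]
tcp_rot: [-0.0, 0.706, 0.709, 0.0]
wrist_force: [0.7, 0.1, -0.5]
grip_width: 0.647
```

>>> drive_tool:
  moves: [-3.4, 1.3, 0, 0, 0, 0, -1, -3.4, 1.3, 0, 0, 0, 0, -1, -3.4, 1.3, 0, 0, 0, 0, -1, -3.4, 1.3, 0, 0, 0, 0, -1, -3.4, 1.3, 0, 0, 0, 0, -1, -3.4, 1.3, 0, 0, 0, 0, -1, -3.4, 1.3, 0, 0, 0, 0, -1, -3.4, 1.3, 0, 0, 0, 0, -1, -3.4, 1.3, 0, 0, 0, 0, -1, -3.4, 1.3, 0, 0, 0, 0, -1]

```text
t: 1.8
eef_pos: [0.3461, 0.1369, 0.2329]
tcp_rot: [0.0, 0.708, 0.706, 0.0]
wrist_force: [0.9, -0.1, 0.6]
grip_width: 0.004
```

>>> drive_tool:
  moves: [-3.4, 1.3, 0, 0, 0, 0, -1, -3.4, 1.3, 0, 0, 0, 0, -1, -3.4, 1.3, 0, 0, 0, 0, -1, -3.4, 1.3, 0, 0, 0, 0, -1, -3.4, 1.3, 0, 0, 0, 0, -1, -3.4, 1.3, 0, 0, 0, 0, -1, -3.4, 1.3, 0, 0, 0, 0, -1, -3.4, 1.3, 0, 0, 0, 0, -1, -3.4, 1.3, 0, 0, 0, 0, -1, -3.4, 1.0, 0, 0, 0, 0, -1]

```text
t: 2.63
eef_pos: [0.4735, -0.2033, 0.2325]
tcp_rot: [-0.0, 0.708, 0.706, 0.0]
wrist_force: [0.4, -0.9, 0.0]
grip_width: 0.006
```

>>> drive_tool:
  moves: [-0.4, 0, 3, 0, 0, 0, -1, 0, 0, 3, 0, 0, 0, -1, 0, 0, 2.4, 0, 0, 0, -1, 0, 2, 0, 0, 0, 0, -1, 0, 2, 0, 0, 0, 0, -1, 0, 1.5, 0, 0, 0, 0, -1, 0, 1, 0, 0, 0, 0, -1]

```text
t: 3.22
eef_pos: [0.5392, -0.2053, 0.1484]
tcp_rot: [-0.0, 0.708, 0.706, 0.0]
wrist_force: [-0.7, -1.1, 0.3]
grip_width: 0.002
```

```bash
python3 - <<'E'
from h import *
o=get_obs();print(o["eef_pos"],o["wrist_force"])
for c in("side","top"):cv2.imwrite(f"pics/{c}1.png",grab_frame(c)["frame"])
E
```

```text
[ 0.53916053 -0.20531237  0.14836882] [-0.67381543 -1.11782951  0.30294435]
```

View pics/side1.png

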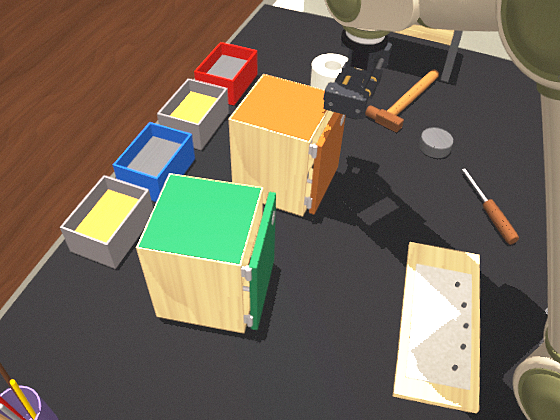

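The fingers are just in front of the tan door, at about (340,115). Next I press in small steps.

>>> drive_tool:
  moves: [0, 0.5, 0, 0, 0, 0, -1, 0, 0.3, 0, 0, 0, 0, -1, 0, 0.2, 0, 0, 0, 0, -1]

```text
t: 3.57
eef_pos: [0.5479, -0.2055, 0.1488]
tcp_rot: [-0.0, 0.707, 0.707, -0.0]
wrist_force: [-4.6, -1.4, 0.3]
grip_width: 0.007
```

>>> drive_tool:
  moves: [0, 0.2, 0, 0, 0, 0, -1, 0, 0.2, 0, 0, 0, 0, -1]

```text
t: 3.73
eef_pos: [0.5507, -0.2057, 0.1488]
tcp_rot: [-0.001, 0.707, 0.707, -0.001]
wrist_force: [-9.2, -1.6, 2.9]
grip_width: 0.005
```

>>> drive_tool:
  moves: [0, 0.2, 0, 0, 0, 0, -1, 0, 0.15, 0, 0, 0, 0, -1]

```text
t: 3.9
eef_pos: [0.5539, -0.206, 0.1488]
tcp_rot: [-0.001, 0.707, 0.707, -0.002]
wrist_force: [-9.6, -3.3, 3.7]
grip_width: 0.005
```

>>> drive_tool:
  moves: [0, 0.15, 0, 0, 0, 0, -1, 0, 0, 0, 0, 0, 0, -1]

```text
t: 4.07
eef_pos: [0.5545, -0.206, 0.1487]
tcp_rot: [-0.002, 0.707, 0.707, -0.002]
wrist_force: [-14.9, -3.2, 5.9]
grip_width: 0.006
```

>>> drive_tool:
  moves: [0, -1, 0, 0, 0, 0, -1, 0, -2, 0, 0, 0, 0, -1, 0, -2.5, 0, 0, 0, 0, -1, 0, -2.5, 0, 0, 0, 0, -1, 0, -2.5, 0, 0, 0, 0, -1, 0, -2, 0, 0, 0, 0, -1, 0, 0, 0, 0, 0, 0, -1, 0, 0, 0, 0, 0, 0, -1, 0, 0, 0, 0, 0, 0, -1, 0, 0, 0, 0, 0, 0, -1]

```text
t: 4.9
eef_pos: [0.4327, -0.2055, 0.1487]
tcp_rot: [0.0, 0.707, 0.707, 0.0]
wrist_force: [0.3, -0.2, -0.1]
grip_width: 0.004
```

```bash
python3 - <<'E'
from h import *
o=get_obs();print(o["eef_pos"],o["wrist_force"])
for c in("side","top"):
    cv2.imwrite(f"pics/{c}2.png",grab_frame(c)["frame"]); print(place_of(c,"tan_door_spot"),place_of(c,"tan_door_hinge"))
E
```

```text
[ 0.43274269 -0.20550163  0.14874702] [ 0.27291755 -0.19441789 -0.10682881]
[{'centre': [0.5021, -0.1884, 0.1597], 'confidence': 0.79}] [{'centre': [0.5756, -0.0893, 0.1507], 'confidence': 0.83}]
[{'centre': [0.5018, -0.1937, 0.1563], 'confidence': 0.79}] [{'centre': [0.5738, -0.0855, 0.1551], 'confidence': 0.92}]
```

View pics/side2.png

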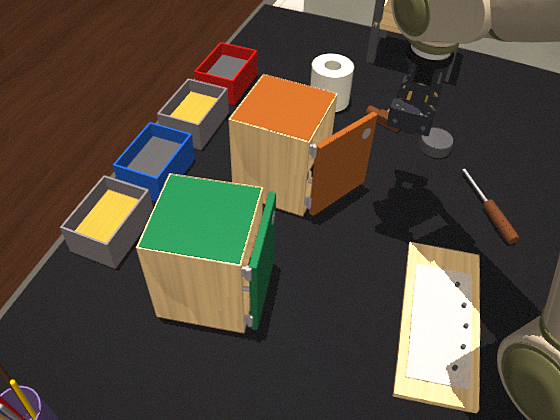

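View pics/top2.png

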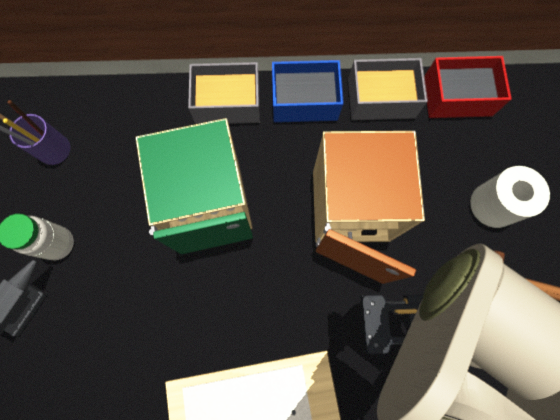

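The top view shows the tan door ajar by about 0.5 rad with its free edge near (410,272), and the green door shut. I'll take the fingers around the free edge into the gap behind the door.

>>> drive_tool:
  moves: [-3, 0, 0, 0, 0, 0, -1, -3, 0, 0, 0, 0, 0, -1, 0, 3, 0, 0, 0, 0, -1, 0, 3.2, 0, 0, 0, 0, -1, 0, 3.2, 0, 0, 0, 0, -1, 0, 3.2, 0, 0, 0, 0, -1, 2, 0, 0, 0, 0, 0, -1, 2, 0, 0, 0, 0, 0, -1, 2, 0, 0, 0, 0, 0, -1, 0.8, 0, 0, 0, 0, 0, -1]

```text
t: 6.03
eef_pos: [0.5582, -0.1952, 0.1485]
tcp_rot: [-0.0, 0.706, 0.708, 0.0]
wrist_force: [-0.6, -0.3, -0.2]
grip_width: 0.009
```

```bash
python3 - <<'E'
from h import *
o=get_obs();print(o["eef_pos"],o["wrist_force"])
for c in("side",):
    cv2.imwrite(f"pics/{c}3.png",grab_frame(c)["frame"]); print(place_of(c,"tan_door_spot"))
E
```

```text
[ 0.5581912  -0.19519457  0.14846913] [-0.6452363  -0.34256147 -0.21772913]
[{'centre': [0.5078, -0.1892, 0.16], 'confidence': 0.78}]
```

View pics/side3.png

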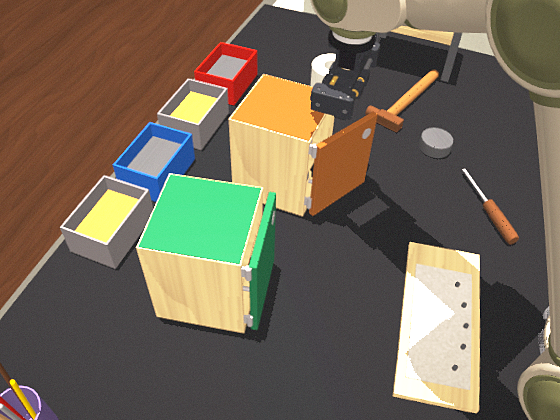

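The fingers are behind the ajar tan door and the force reading is near zero. Next I sweep along the hinge arc.

>>> drive_tool:
  moves: [0.1, -1.1, 0, 0, 0, 0, -1, 0.2, -1.2, 0, 0, 0, 0, -1, 0.4, -0.9, 0, 0, 0, 0, -1, 0.5, -0.9, 0, 0, 0, 0, -1, 0.5, -1.0, 0, 0, 0, 0, -1, 0.7, -0.8, 0, 0, 0, 0, -1, 0.8, -0.8, 0, 0, 0, 0, -1, 0.8, -0.7, 0, 0, 0, 0, -1, 0, 0, 0, 0, 0, 0, -1]

```text
t: 6.88
eef_pos: [0.4834, -0.1576, 0.149]
tcp_rot: [0.0, 0.707, 0.707, -0.0]
wrist_force: [-0.1, -0.4, 0.3]
grip_width: 0.004
```

>>> drive_tool:
  moves: [0.7, -0.4, 0, 0, 0, 0, -1, 0.8, -0.4, 0, 0, 0, 0, -1, 0.8, -0.4, 0, 0, 0, 0, -1, 0.7, -0.4, 0, 0, 0, 0, -1, 0.7, -0.2, 0, 0, 0, 0, -1, 0.6, -0.2, 0, 0, 0, 0, -1, 0, 0, 0, 0, 0, 0, -1, 0, 0, 0, 0, 0, 0, -1]

```text
t: 7.55
eef_pos: [0.464, -0.1141, 0.1488]
tcp_rot: [0.0, 0.707, 0.707, -0.0]
wrist_force: [-0.3, -0.7, -0.3]
grip_width: 0.004
```

```bash
python3 - <<'E'
from h import *
o=get_obs();print(o["eef_pos"],o["wrist_force"])
for c in("side","top"):
    cv2.imwrite(f"pics/{c}4.png",grab_frame(c)["frame"]); print(place_of(c,"tan_door_spot"))
E
```

```text
[ 0.46404941 -0.11407988  0.14879312] [-0.25121437 -0.6698409  -0.2889802 ]
[{'centre': [0.4527, -0.0812, 0.1562], 'confidence': 0.83}]
[]
```

View pics/side4.png

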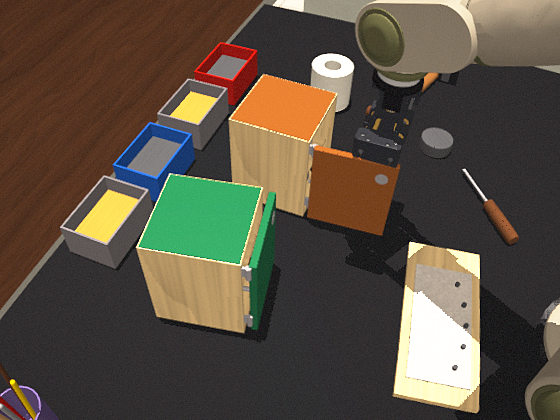

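The door is now at about a right angle: the spot is roughly 0.12 m straight out from the hinge. I'll retreat to -y and then up.

>>> drive_tool:
  moves: [-1, 0, 0, 0, 0, 0, -1, -2.5, 0, 0, 0, 0, 0, -1, -3, 0, 0, 0, 0, 0, -1, -3, 0, 0, 0, 0, 0, -1, -2, 0, -2, 0, 0, 0, -1, 0, 0, -3, 0, 0, 0, -1, 0, 0, -3, 0, 0, 0, -1, 0, 0, 0, 0, 0, 0, -1, 0, 0, 0, 0, 0, 0, -1]

```text
t: 8.5
eef_pos: [0.4642, -0.2305, 0.2296]
tcp_rot: [0.001, 0.707, 0.707, 0.0]
wrist_force: [-0.0, 0.7, 0.3]
grip_width: 0.001
```

```bash
python3 - <<'E'
from h import *
o=get_obs();print(o["t"],o["eef_pos"],o["wrist_force"])
for i in range(2):
  for c in("side","top"):
    f=grab_frame(c); cv2.imwrite(f"pics/{c}5.png",f["frame"]); print(c,place_of(c,"tan_door_spot"),place_of(c,"tan_door_hinge"),boxes_of(c,"green_door"))
E
```

```text
8.5 [ 0.46424994 -0.23048281  0.22961327] [-0.01915077  0.69752168  0.26427524]
side [{'centre': [0.4483, -0.0856, 0.1544], 'confidence': 0.62}] [{'centre': [0.5738, -0.0883, 0.1523], 'confidence': 0.89}] [{'centre': [0.5791, 0.1311, 0.1445], 'confidence': 0.66}]
top [{'centre': [0.4506, -0.087, 0.1564], 'confidence': 0.94}] [{'centre': [0.5741, -0.0878, 0.1558], 'confidence': 0.61}] [{'centre': [0.5796, 0.1123, 0.1432], 'confidence': 0.61}]
side [{'centre': [0.45, -0.0836, 0.1552], 'confidence': 0.62}] [{'centre': [0.5715, -0.0864, 0.1498], 'confidence': 0.55}] [{'centre': [0.5793, 0.1308, 0.1447], 'confidence': 0.94}]
top [{'centre': [0.4506, -0.0895, 0.1563], 'confidence': 0.95}] [{'centre': [0.5739, -0.0865, 0.1548], 'confidence': 0.97}] [{'centre': [0.5818, 0.1101, 0.1452], 'confidence': 0.98}]
```

View pics/side5.png

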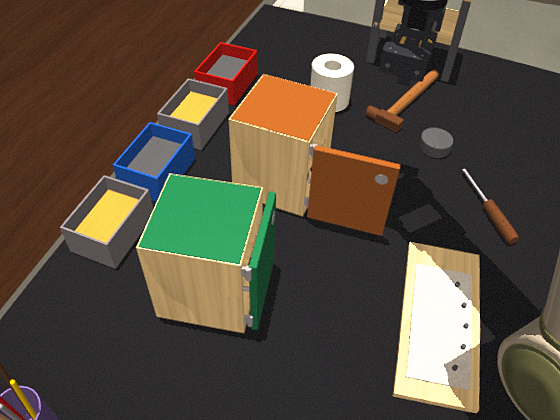

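View pics/top5.png

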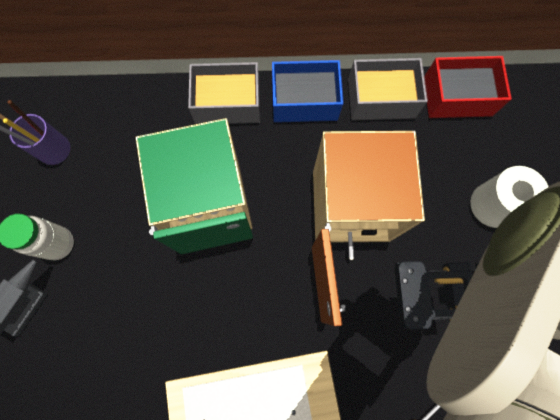

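Top view: the tan door stands about square, running from (325,230) to (333,320), roughly 1.47 rad. The green door is unchanged, and the gripper is clear.

```bash
python3 -c "
from rig import *
print(finish_job(),get_obs()['t'])"
```

```text
the job is handed in; nothing more can be done
the job is handed in; nothing more can be done
```

The tan-brown door stands open at about a right angle, roughly 1.47 rad by my estimate, and I've handed the job in. `finish_job()` gives no verdict, so the result rests on my own checks.

**What I did:** I pushed the door in near its steel disc with the shut fingers, about 7 mm of travel from first contact, with a peak of about 15 N. When I backed off, it popped ajar to about 0.5 rad. I then went round its free edge, swept it open from behind along the hinge arc, and drew the gripper back and up clear of everything. The arm finished moving at 8.5 s.

**Last checks:**
- **Tan door:** both cameras put the spot about 0.12 m straight out in front of the hinge. The repeated readings varied by only 2–3 mm, within the detector's error, so the door appeared to stand still.
- **Green door:** its detected position and its look in the pictures had not changed from the start, so I take it as shut.
- **Arm:** the wrist force was under 1 N, with the gripper well away from both cabinets.

No check failed. One top-camera lookup of the spot came back empty while the door was being swung open, but the side camera still saw it and the later top lookups found it.

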